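# Press a label holder behind the lip of the glass-stock shelf and keep it pressed home

### The job

Take the one wide label holder out of the wooden rack and push it, tongue down, into the empty middle bay behind the steel lip of the stock shelf, its rear flange over the board, like the two holders already fitted either side. A sprung clip under it pushes back: press it down firmly but without forcing until the flange sits fully home on the shelf board, and finish while still holding it pressed down there in the gripper, because I am about to drive its locking screw. Leave the narrow spare holders in the rack and everything else where it is.

Things in the scene. Friction and masses are not known exactly. Their poses are not given: they have to be found in the camera images.
- holder_grip (a point): Middle of the upright plate of the wide label holder (loose grey plastic, about 60 g), upright in one of the rack's slots. Plate 60 mm wide (y), 10 mm thick (x), from 35 mm below to 30 mm above this point. z up, +x to its rear (flange) side; a pale blank label faces -x. Pinch the plate across its thickness from above, at about this height, clear of the flange; it lifts straight out
- holder: The same holder; origin 35 mm under holder_grip, same axes, level with the plate's bottom and the underside of its flange. Flange: 5 mm thick, 60 mm wide, sticking out 15 mm behind the plate's rear face (+x). Below, centred under the plate, a tongue 50 mm wide and 5 mm thick reaches 22 mm down (last 6 mm only 3 mm thick, 44 mm wide)
- flange_edge (a point): Middle of the rear edge of the wide holder's flange, at its underside: 20 mm to +x of the holder's origin. With the holder home it lies over the shelf board, 20 mm behind bay_mouth
- rack: Fixed wooden block 70 (x) by 240 (y) by 45 mm high, origin at the centre of its underside. Three slots 8 mm (x) by 60 mm (y), 30 mm deep, at y = -75, 0 and +75 mm, a holder in each (the wide one in any of them), tongue in the slot, flange on the block's top
- spare_a: Narrow spare holder in the rack, loose, same form but only 36 mm wide, plate 65 mm tall; origin at the level of its flange's underside. To be left alone
- spare_b: Narrow spare holder in the rack, loose, 36 mm wide, plate 50 mm tall; origin at the level of its flange's underside. To be left alone
- shelf: Fixed low plywood shelf, board 200 (x) by 360 mm (y), its top 90 mm above the table; origin at the centre of its footprint at table level, -x its front. Along the front edge runs a steel rail with an upright lip. Two wide holders are fitted 115 mm to either side of the empty middle bay, standing 65 mm above the board. Two jars stand at the back of the board
- bay_mouth (a point): Middle of the empty bay's slot, level with the board's top. Axes: x to the shelf's rear, y along the rail, z up. Slot 10 mm wide in x (board edge at +5 mm, lip's inner face at -5 mm; the lip's top is 2 mm lower than the board and flares 8 mm outward), 66 mm long in y between two cheeks. Fully home: holder_grip is 35 mm above this point, its axes parallel to these
- clip (a joint): Sprung clip bar at the bottom of the bay, m: 0 when up (its top 12 mm below bay_mouth), growing as it is pushed down, about 0.010 with the holder home (flange resting on the rigid board). It pushes back with about 4 N at 0 and 9 N at 0.010, and lifts the holder again if let go
- jar_a: Bystander: closed glass jar on the shelf board, 54 mm across, 75 mm tall, origin under its centre
- jar_b: Bystander: closed glass jar on the shelf board, 54 mm across, 75 mm tall, origin under its centre
- bowl: Bystander: steel bowl on the table, 170 mm across, 65 mm high, origin under its centre
- tongs: Bystander: steel tongs lying on the table, 220 mm long, 10 mm high, origin under their middle
- paddle: Bystander: cork paddle lying on the table, 220 mm long, 14 mm high, origin under its middle
- paperweight: Bystander: glass paperweight on the table, 72 mm across, 60 mm high, origin under its centre
Mind the look-alikes: they are no part of the job. What is shaped like the holder but purple or red is not meant.

How it is judged:
By the outcome, as a careful person would: the job done as asked, in the order asked, and still so for the second after the job is handed in, while the arm keeps its last pose, push and grip.
It also fails if it takes over 38 s, if anything falls off the work surface, if the arm or the gripper's body presses on something with over 40 N, if the wrist force passes 120 N, or if a joint passes its speed limit or range.

### The arm

A 7-joint arm with a two-finger parallel gripper is mounted at the origin on the work surface. World frame = base frame: x ahead of the robot, y to its left, z up, the work surface at z = 0. Lengths are in m, angles in rad, forces in N, time in s.
With the tool pointing down it reaches from about 0.425 to 0.925 m from the base axis. Payload 6.8 kg.
Tool frame: the origin (TCP) lies midway between the tips of the shut fingers; the grasp point (between the pads) lies 19 mm behind it; x points along the fingers, y is the direction in which the jaws open and shut, and the axes are right-handed (so a half turn about x gives the same grasp; the last joint's range is limited). The gripper opens to 85 mm and grips with 20 to 120 N. Pads are 22 mm wide; open, the fingers measure 114 mm over their backs; the gripper's body (76 mm by 85 mm) begins 54 mm behind the grasp point. The pads swing forward as they close: fully open they stand 13 mm farther back than shut.
Start: joints at [-1.427, 0.477, 0.022, 1.555, -0.011, 1.109, -0.083], TCP at [0.168, 0.654, 0.231] pointing down, gripper open.
Joint ranges: [-2.96, 2.96], [-0.34, 2.1], [-1.41, 1.46], [0.24, 2.44], [-1.37, 4.51], [0.17, 1.92], [-2.96, 2.96]. Speed limits (rad/s): [2.39, 2.39, 3.14, 3.14, 3.14, 3.14, 3.14].

### API

Orientations are given as a rotation vector (axis times angle).
In Python, from bench import r, viewer, nets gives the robot as it stands.
- The arm moves only by the shell command python3 -m pendant 'ROWS' [FORCE]. ROWS is JSON, one flat list of numbers, 5 for each row, row after row: the finger opening in mm, from 0 to 85.4, then the shift along the tool's x, y, z in mm, then the turn about the tool's x in rad. A call has 1 to 20 rows; each row shifts and turns the commanded pose from where the row before left it, along the tool's axes as they then stand; what a row does not reach is not made up. A row lasts 1/8 s, in which the tool goes at most 62.5 mm and 10.7 degrees, less where a joint would pass 70% of its speed; a pose out of reach is approached as far as the arm can. A call with a gripper value outside its range is refused whole. The fingers move at their own pace and stop on an object; FORCE is the grip in N (left out, the last holds). Time passes only in rows, so rows that do not move let the fingers close. It gives the time, the measured TCP pose, the force and the opening at its end, in the units of the state.
- r.get_obs(): the state, without advancing time (a new reading comes with each control period).
- viewer.grab_frame(name): name is "side" or "top"; returns (picture, depth): 480x640x3 uint8, red, green, blue; 480x640 float32, m along the optical axis (not along the pixel's ray), 0 where there is no reading.
- viewer.calibration(name): a dict with "mtx" (3x3 intrinsics, pixels), "distortion" ([k1, k2, p1, p2, k3] as OpenCV has them; the pictures are not rectified), "world_to_cam" (4x4, takes a point from world to camera coordinates). Camera axes: x right, y up, looking along -z (the intrinsics and any distortion apply to the point x, -y, -z); pixel columns grow to the right and rows downward; lengths in m; the calibration is good to about 2 mm. A picture is of the moment at which its call begins. calibration takes no time and is no camera call.
- r.hand_in(): hands the job in, once; it reports no verdict.
Trained networks look in the newest picture that a camera, given by its name, has taken for a name from the list of things; names that differ only in an ending like _2 or _b are one class to them, and where a whole thing is asked for, a point or a joint stands for the part that bears it (a point fixed in the world has none). Each returns a list of dicts, best first, with "score" (0 to 1); they miss things now and then, are a little off and sometimes report something else, mostly with a low value. They report only what shows in the picture. A call takes as long as a camera call. They do not tell look-alikes from the thing itself.
- nets.look_for(name, camera): "location" ([x, y, z] in m, in world coordinates, good to about 4 mm: the middle of the surface that is visible of it).
- nets.silhouettes(name, camera): "mask" (480x640 bool, what is visible of it).
The state is a dict: "clock": time; "joints": joint angles; "qvel": joint speeds; "tau": joint torques, N m; "tcp_pos": TCP position; "orientation": TCP orientation; "contact_force": force on the tool from outside, world axes, zero at the start; "moment": the same for the moment, N m; "grip_width": finger opening in m.
Only numpy, scipy, OpenCV 4.12 (cv2) and the standard library are available. Lean on these libraries where they do the work, as an engineer would, in place of code of your own. Each camera call takes 0.05 s, during which the arm holds its last target. There are 200 camera calls.

## Working session

There is one attempt and no reset: what is moved stays moved. The work goes in short steps, Python scripts to look and compute and a shell command to move; the robot and the scene stay as the last step left them, time stands still between calls to the robot, and variables do not carry over. Pictures are saved under pics/ and viewed, about 8 in all and at most 12, crops included, and the job is handed in when it is done.

```bash
mkdir -p pics
cat > h.py <<'E'
import numpy as np, cv2
from bench import r, viewer, nets
def world(cam,depth,px):
    c=viewer.calibration(cam);K=np.array(c["mtx"]);D=np.array(c["distortion"]);T=np.linalg.inv(np.array(c["world_to_cam"]))
    px=np.asarray(px,float).reshape(-1,2)
    u=cv2.undistortPoints(px.reshape(-1,1,2),K,D).reshape(-1,2)
    d=depth[px[:,1].astype(int),px[:,0].astype(int)]
    p=np.c_[u[:,0]*d,-u[:,1]*d,-d,np.ones(len(d))]
    return (p@T.T)[:,:3]
def pix(cam,P):
    c=viewer.calibration(cam);K=np.array(c["mtx"]);D=np.array(c["distortion"]);M=np.array(c["world_to_cam"])
    p=np.c_[np.reshape(P,(-1,3)),np.ones(len(np.reshape(P,(-1,3))))]@M.T
    q=p[:,:3]*[1,-1,-1]
    return cv2.projectPoints(q,np.zeros(3),np.zeros(3),K,D)[0].reshape(-1,2)
E
python3 - <<'E'
from h import *
for c in("top","side"):
    im,d=viewer.grab_frame(c);cv2.imwrite(f"pics/{c}0.png",im[:,:,::-1]);np.savez(f"{c}0.npz",im=im,d=d)
    for n in("holder","rack","shelf","holder_grip","bay_mouth","spare_a"):
        for o in nets.look_for(n,c)[:4]: print(c,n,np.round(o["location"],3),round(o["score"],2),np.round(pix(c,[o["location"]]))[0])
print(r.get_obs())
E
```

```text
top holder [ 0.64  -0.181  0.023] 0.91 [390. 190.]
top holder [ 0.481 -0.22   0.08 ] 0.67 [409. 243.]
top holder [ 0.483 -0.429  0.022] 0.65 [479. 241.]
top holder [ 0.311 -0.136  0.02 ] 0.63 [379. 305.]
top rack [ 0.478 -0.218  0.042] 0.69 [406. 245.]
top shelf [0.688 0.166 0.087] 0.87 [267. 173.]
top holder_grip [ 0.312 -0.136  0.023] 0.87 [378. 304.]
top holder_grip [ 0.645 -0.178  0.019] 0.86 [389. 188.]
top holder_grip [ 0.48  -0.22   0.082] 0.51 [409. 243.]
top bay_mouth [0.69  0.17  0.095] 0.75 [265. 172.]
top bay_mouth [0.732 0.266 0.17 ] 0.27 [225. 151.]
top spare_a [ 0.455 -0.291  0.072] 0.55 [434. 252.]
top spare_a [ 0.506 -0.143  0.079] 0.54 [380. 235.]
side holder [ 0.641 -0.184  0.017] 0.97 [408. 278.]
side holder [ 0.47  -0.232  0.083] 0.74 [367. 292.]
side holder [ 0.308 -0.139  0.018] 0.72 [268. 331.]
side holder [ 0.446 -0.298  0.074] 0.6 [384. 318.]
side rack [ 0.452 -0.269  0.045] 0.65 [374. 322.]
side shelf [0.639 0.098 0.09 ] 0.6 [323. 203.]
side holder_grip [ 0.467 -0.23   0.086] 0.96 [366. 291.]
side holder_grip [ 0.638 -0.18   0.024] 0.88 [406. 274.]
side hol
[... 361 characters left out ...]
 174.]
{'clock': 0.7, 'joints': array([-1.42709059,  0.47699275,  0.02239516,  1.55540575, -0.01149169,
        1.10932759, -0.08308155]), 'qvel': array([ 1.24078138e-03, -1.60670252e-03,  1.83936388e-03,  9.94014930e-05,
       -1.28287422e-03,  4.32171232e-04,  1.18575237e-03]), 'tau': array([-2.65618173e-04, -5.96159577e+01,  1.60488915e+00, -2.81493312e+01,
        1.22049966e-02,  1.42568282e-03,  4.64460044e-06]), 'tcp_pos': array([0.16817348, 0.65371955, 0.23131025]), 'orientation': array([ 0.19766595,  1.56175122, -0.19767304]), 'contact_force': array([-0.6575372 , -0.01279403,  0.1241731 ]), 'moment': array([-0.02782469,  0.01862025,  0.0495382 ]), 'grip_width': 0.08526412914689344}
```

View pics/top0.png

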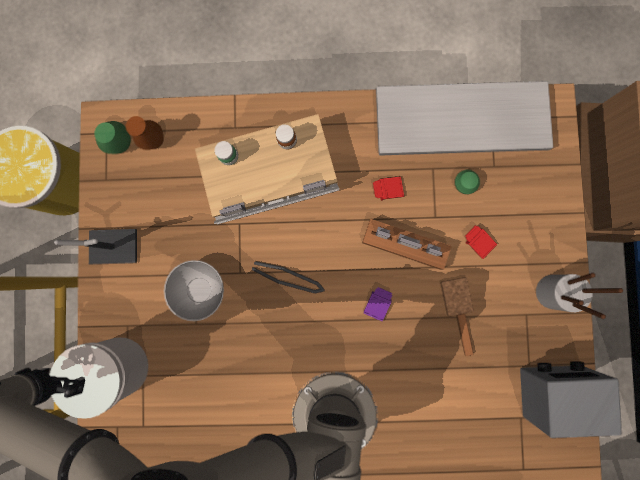

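View pics/side0.png

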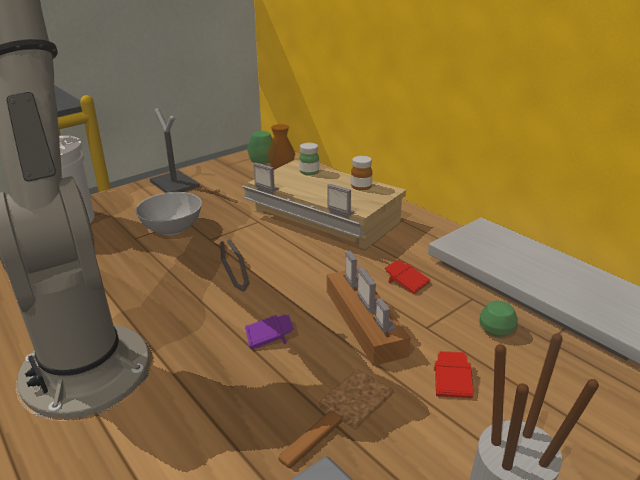

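```bash
cat > m.py <<'E'
from h import *
def cloud(c,f):
    z=np.load(f);v,u=np.mgrid[0:480,0:640];px=np.c_[u.ravel(),v.ravel()]
    P=world(c,z["d"],px);ok=z["d"].ravel()>0
    return P[ok],px[ok],z["im"]
def comps(P,lo,hi,box,res=.002,mn=6):
    m=(P[:,2]>lo)&(P[:,2]<hi)&(P[:,0]>box[0])&(P[:,0]<box[1])&(P[:,1]>box[2])&(P[:,1]<box[3]);Q=P[m]
    from scipy.cluster.hierarchy import fcluster,linkage
    L=fcluster(linkage(Q[:,:2],"single"),.012,"distance")
    for l in set(L):
        q=Q[L==l]
        if len(q)<mn: continue
        (c,s,a)=cv2.minAreaRect(q[:,:2].astype(np.float32))
        if s[0]>s[1]: a-=90; s=s[::-1]
        a=(a+90)%180-90
        print("   n",len(q),"c",np.round(c,4),"mean",np.round(q.mean(0),4),"size",np.round(s,4),"yaw",round(a,1))
E
python3 - <<'E'
from m import *
for c in("top","side"):
    P,px,im=cloud(c,c+"0.npz")
    print(c,"rack tops");comps(P,.103,.118,(.40,.56,-.36,-.08))
    print(c,"rack flat 40..48");comps(P,.040,.0475,(.36,.60,-.40,-.04),mn=30)
    print(c,"flange 48-53");comps(P,.0475,.054,(.36,.60,-.40,-.04),mn=3)
    print(c,"fitted tops");comps(P,.145,.165,(.5,.7,-.05,.4))
    print(c,"board");comps(P,.085,.0935,(.5,.95,-.05,.45),mn=100)
t=cv2.imread("pics/top0.png")[205:280,350:460];s=cv2.imread("pics/side0.png")[240:365,315:425]
u=cv2.resize(t,(600,409),interpolation=2)[:,:400+0];
u=cv2.resize(t,None,fx=3.6,fy=3.6,interpolation=2);v=cv2.resize(s,None,fx=3.6,fy=3.6,interpolation=2)
o=np.zeros((450,792,3),np.uint8);o[:u.shape[0],:396]=u[:, :396];o[:v.shape[0],396:]=v[:450,:396]
cv2.imwrite("pics/crop1.png",o)
for c in("top","side"): print(np.linalg.inv(np.array(viewer.calibration(c)["world_to_cam"]))[:3,3], np.array(viewer.calibration(c)["mtx"])[0,0])
E
```

```text
top rack tops
   n 57 c [ 0.5061 -0.1488] mean [ 0.5064 -0.149   0.1084] size [0.0116 0.0355] yaw -20.5
   n 94 c [ 0.4798 -0.2206] mean [ 0.4796 -0.2213  0.1086] size [0.0117 0.0593] yaw -20.6
top rack flat 40..48
   n 1295 c [ 0.481  -0.2206] mean [ 0.4798 -0.2196  0.0439] size [0.0709 0.2413] yaw -20.4
top flange 48-53
   n 321 c [ 0.4806 -0.2207] mean [ 0.4827 -0.2242  0.0494] size [0.0696 0.2366] yaw -20.4
top fitted tops
   n 107 c [0.5798 0.2561] mean [0.5795 0.2557 0.1532] size [0.0125 0.0601] yaw 14.1
   n 106 c [0.6348 0.0325] mean [0.6348 0.0326 0.1533] size [0.0127 0.0597] yaw 12.1
top board
   n 6922 c [0.7005 0.1681] mean [0.7041 0.167  0.0891] size [0.2235 0.3614] yaw 13.9
side rack tops
   n 164 c [ 0.4764 -0.219 ] mean [ 0.4749 -0.2224  0.1095] size [0.0131 0.063 ] yaw -19.4
   n 88 c [ 0.5028 -0.1495] mean [ 0.5016 -0.151   0.1094] size [0.013  0.0359] yaw -18.5
side rack flat 40..48
   n 1695 c [ 0.4778 -0.2168] mean [ 0.4581 -0.2398  0.0453] size [0.073  0.2456] yaw -19.1
side flange 48-53
   n 360 c [ 0.4761 -0.2221] mean [ 0.4638 -0.2533  0.0494] size [0.07   0.2317] yaw -19.6
side fitted tops
   n 153 c [0.6326 0.0329] mean [0.6309 0.0316 0.1524] size [0.0147 0.0613] yaw 12.0
   n 112 c [0.5766 0.2564] mean [0.576  0.2544 0.153 ] size [0.0186 0.0601] yaw 12.2
side board
   n 3600 c [0.6999 0.1699] mean [0.6964 0.1452 0.0908] size [0.23   0.3675] yaw 13.7
[ 0.39483595 -0.02188197  1.48899854] 512.4482339959101
[-0.11764352 -0.81149931  0.66225271] 544.1662866139569
```

View pics/crop1.png

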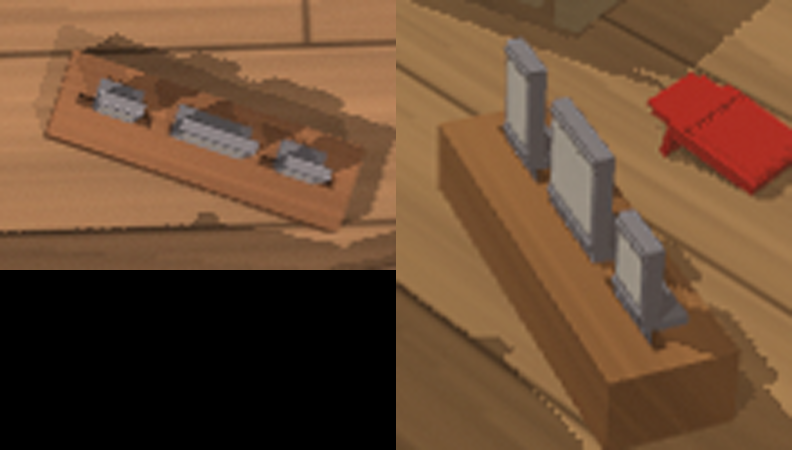

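The grey pieces in the rack are the narrow tall one (top px 380,235), the wide one (409,243) and the narrow short one (434,252). The wide one is the middle grey piece: its plate measures 59 mm wide and its label faces -x, with the flange on the far side. The red pieces (390,190 and 479,241) and the purple one (379,305) are decoys.

```bash
cat > plan.py <<'E'
import sys
from h import *
from scipy.spatial.transform import Rotation as Ro
def plan(pos,yaw):
    o=r.get_obs();R=Ro.from_rotvec(o["orientation"]).as_matrix();p=o["tcp_pos"]
    y=R[:,1];cur=np.degrees(np.arctan2(y[1],y[0]));turn=-((yaw-cur+90)%180-90)
    print("clock",round(o["clock"],2),"p",np.round(p,4),"tool x",np.round(R[:,0],3),"y-yaw",round(cur,2),"F",np.round(o["contact_force"],1),"w",round(o["grip_width"],4),"j7",np.round(o["joints"],2))
    print("shift now mm",np.round(R.T@(np.array(pos)-p)*1e3,1),"turn rad",round(np.radians(turn),3),"alt",round(np.radians(turn)+np.pi*(-1 if turn>0 else 1),3))
    a=np.radians(turn);R2=R@Ro.from_rotvec([a,0,0]).as_matrix();print("shift after turn mm",np.round(R2.T@(np.array(pos)-p)*1e3,1))
if __name__=="__main__": a=[float(x) for x in sys.argv[1:]];plan(a[:3],a[3])
E
python3 plan.py .45 .35 .231 -20.4; python3 plan.py .479 -.2208 .231 -20.4
```

```text
clock 0.7 p [0.1682 0.6537 0.2313] tool x [-0. -0. -1.] y-yaw 75.57 F [-0.7 -0.   0.1] w 0.0853 j7 [-1.43  0.48  0.02  1.56 -0.01  1.11 -0.08]
shift now mm [ 3.000e-01 -2.239e+02  3.486e+02] turn rad -1.467 alt 1.675
shift after turn mm [ 3.000e-01 -3.700e+02 -1.864e+02]
clock 0.7 p [0.1682 0.6537 0.2313] tool x [-0. -0. -1.] y-yaw 75.57 F [-0.7 -0.   0.1] w 0.0853 j7 [-1.43  0.48  0.02  1.56 -0.01  1.11 -0.08]
shift now mm [ 3.000e-01 -7.695e+02  5.189e+02] turn rad -1.467 alt 1.675
shift after turn mm [ 3.000e-01 -5.962e+02 -7.113e+02]
```

```bash
python3 -m pendant '[50,0,-9,52,0.084, 50,0,-9,52,0.084, 50,0,-9,52,0.084, 50,0,-9,52,0.084, 50,0,-9,52,0.084, 50,0,-9,52,0.084, 50,0,-9,52,0.084, 50,0,-9,52,0.084, 50,0,-9,52,0.084, 50,0,-9,52,0.084, 50,0,-9,52,0.084, 50,0,-9,52,0.084, 50,0,-9,52,0.084, 50,0,-9,52,0.084, 50,0,-9,52,0.084, 50,0,-9,52,0.084, 50,0,-9,52,0.084, 50,0,-9,52,0.084, 50,0,-9,52,0.084, 50,0,-9,52,0.084]' 60; python3 plan.py .479 -.2208 .140 -20.4
```

```text
clock: 3.2
tcp_pos: [0.4883, -0.2271, 0.2316]
orientation: [1.472, 1.014, -1.471]
contact_force: [0.4, -0.1, 0.9]
grip_width: 0.05
clock 3.2 p [ 0.4883 -0.2271  0.2316] tool x [ 0.001 -0.    -1.   ] y-yaw -20.83 F [ 0.4 -0.1  0.9] w 0.05 j7 [-0.25  0.3   0.7   1.92 -0.22  1.01  0.18]
shift now mm [ 91.6 -11.   -2.6] turn rad -0.007 alt 3.134
shift after turn mm [ 91.6 -11.   -2.7]
```

```bash
python3 -m pendant '[50,30,-11,-2.6,-0.007, 50,40,0,0,0, 50,40,0,0,0, 50,30,0,0,0, 50,20,0,0,0, 50,10,0,0,0, 50,0,0,0,0, 50,0,0,0,0]' 60; python3 plan.py .479 -.2208 .061 -20.4
python3 - <<'E'
from h import *
im,d=viewer.grab_frame("side");cv2.imwrite("pics/s2.png",cv2.resize(im[200:380,280:480,::-1],None,fx=3,fy=3,interpolation=2))
E
```

```text
clock: 4.2
tcp_pos: [0.48, -0.2195, 0.0621]
orientation: [1.466, 1.019, -1.464]
contact_force: [0.8, 0.3, -0.8]
grip_width: 0.0501
clock 4.2 p [ 0.48   -0.2195  0.0621] tool x [ 0.001 -0.    -1.   ] y-yaw -20.28 F [ 0.8  0.3 -0.8] w 0.0501 j7 [-0.11  0.53  0.54  2.07 -0.44  0.66  0.37]
shift now mm [ 1.1 -0.5  1.6] turn rad 0.002 alt -3.14
shift after turn mm [ 1.1 -0.5  1.6]
```

View pics/s2.png

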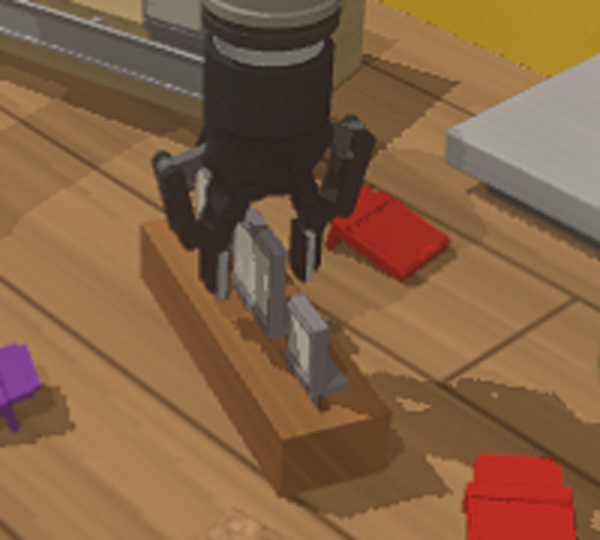

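The fingers straddle the wide plate (crop about 218,280 and 305,260, plate between at 258,280). I'll close, then lift.

```bash
python3 -m pendant '[30,1,0,1.6,0, 20,0,0,0,0, 14,0,0,0,0, 0,0,0,0,0, 0,0,0,0,0, 0,0,0,0,0, 0,0,0,0,0]' 60; python3 plan.py .479 -.2208 .061 -20.4
```

```text
clock: 5.12
tcp_pos: [0.479, -0.2208, 0.0605]
orientation: [1.465, 1.02, -1.465]
contact_force: [-0.2, 0.4, 5.3]
grip_width: 0.0093
clock 5.12 p [ 0.479  -0.2208  0.0605] tool x [ 0. -0. -1.] y-yaw -20.28 F [-0.2  0.4  5.3] w 0.0093 j7 [-0.11  0.53  0.54  2.07 -0.44  0.65  0.38]
shift now mm [-0.5  0.  -0. ] turn rad 0.002 alt -3.14
shift after turn mm [-0.5  0.  -0. ]
```

```bash
python3 -m pendant '[0,-10,0,0,0, 0,-30,0,0,0, 0,-45,0,0,0, 0,-50,0,0,0, 0,-35,0,0,0, 0,0,0,0,0]' 60; python3 plan.py .6068 .1437 .231 13.8
```

```text
clock: 5.88
tcp_pos: [0.4802, -0.2215, 0.2331]
orientation: [1.468, 1.016, -1.461]
contact_force: [0.6, 0.2, -1.3]
grip_width: 0.0094
clock 5.88 p [ 0.4802 -0.2215  0.2331] tool x [ 0.005 -0.001 -1.   ] y-yaw -20.29 F [ 0.6  0.2 -1.3] w 0.0094 j7 [-0.28  0.27  0.72  1.94 -0.21  1.    0.18]
shift now mm [   2.5   -7.9 -386.5] turn rad -0.595 alt 2.547
shift after turn mm [   2.5  210.1 -324.5]
```

```bash
python3 -m pendant '[0,0,10.8,-37.7,-0.0595, 0,0,10.8,-37.7,-0.0595, 0,0,10.8,-37.7,-0.0595, 0,0,10.8,-37.7,-0.0595, 0,0,10.8,-37.7,-0.0595, 0,0,10.8,-37.7,-0.0595, 0,0,10.8,-37.7,-0.0595, 0,0,10.8,-37.7,-0.0595, 0,0,10.8,-37.7,-0.0595, 0,0,10.8,-37.7,-0.0595, 0,0,0,0,0, 0,0,0,0,0]' 60; python3 plan.py .6068 .1437 .17 13.8
```

```text
clock: 7.38
tcp_pos: [0.6168, 0.1404, 0.2302]
orientation: [1.029, 1.314, -1.03]
contact_force: [-0.2, -0.6, -0.3]
grip_width: 0.0095
clock 7.38 p [0.6168 0.1404 0.2302] tool x [-0.    -0.001 -1.   ] y-yaw 13.85 F [-0.2 -0.6 -0.3] w 0.0095 j7 [-0.66  0.43  0.45  1.69 -0.21  1.07  0.11]
shift now mm [60.2 -8.9 -5.6] turn rad 0.001 alt -3.141
shift after turn mm [60.2 -8.9 -5.6]
```

```bash
python3 -m pendant '[0,25,-8.9,-5.6,0, 0,30,0,0,0, 0,10,0,0,0, 0,0,0,0,0, 0,0,0,0,0]' 60; python3 plan.py .6068 .1437 .165 13.8
python3 - <<'E'
from m import *
for c in("top","side"):
    im,d=viewer.grab_frame(c);np.savez(c+"3.npz",im=im,d=d)
    cv2.imwrite(f"pics/{c}3.png",cv2.resize(im[120:240,190:350,::-1] if c=="top" else im[130:260,230:430,::-1],None,fx=4 ,fy=4,interpolation=2))
E
```

```text
clock: 8.0
tcp_pos: [0.6078, 0.1432, 0.1665]
orientation: [1.031, 1.312, -1.029]
contact_force: [0.3, -0.3, -0.7]
grip_width: 0.0095
clock 8.0 p [0.6078 0.1432 0.1665] tool x [ 0.002  0.    -1.   ] y-yaw 13.77 F [ 0.3 -0.3 -0.7] w 0.0095 j7 [-0.65  0.49  0.43  1.77 -0.24  0.94  0.12]
shift now mm [ 1.5 -0.9 -0.7] turn rad -0.001 alt 3.141
shift after turn mm [ 1.5 -0.9 -0.7]
```

View pics/side3.png

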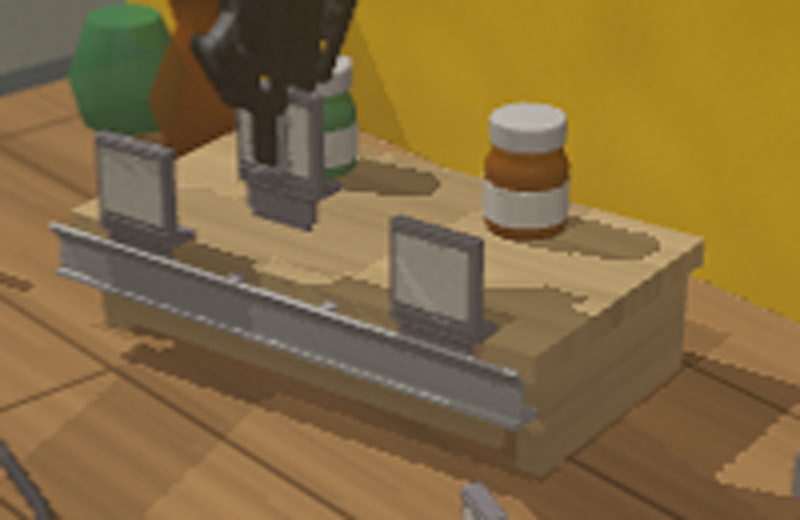

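View pics/top3.png

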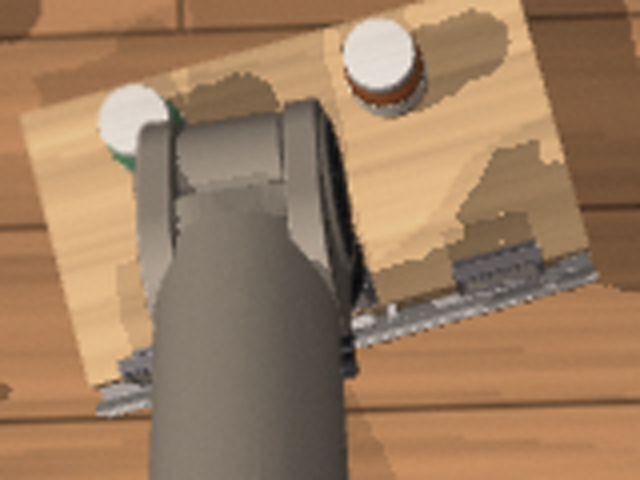

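```bash
cat > rel.py <<'E'
import sys
from m import *
def run(f,zb):
    P,px,im=cloud("side",f)
    th=np.radians(13.8);R=np.array([[np.cos(th),np.sin(th)],[-np.sin(th),np.cos(th)]])
    q=(P[:,:2]-[.6052,.1444])@R.T;z=P[:,2]
    sat=im.reshape(-1,3)[px[:,1]*640+px[:,0]].astype(int);grey=(np.ptp(sat,axis=1)<30)&(sat.mean(1)>75)
    for n,yc,zl in(("left",.115,.09),("right",-.115,.09),("held",0,zb)):
        for name,lo,hi in(("face",.02,.06),("tongue",-.02,-.004)):
            m=(abs(q[:,1]-yc)<.045)&(abs(q[:,0])<.014)&(z>zl+lo)&(z<zl+hi)&grey
            if name=="tongue" and n!="held": continue
            if m.sum()<5: print(n,name,m.sum());continue
            a=q[m];f_=a[:,0]<np.percentile(a[:,0],70)
            print(n,name,m.sum(),"x' pct20/50",np.round(np.percentile(a[:,0],[5,20,50])*1e3,1),"y' ",np.round(np.percentile(a[:,1],[1,99])*1e3,1),"slope deg",round(np.degrees(np.polyfit(a[f_,1],a[f_,0],1)[0]),1))
        m=(abs(q[:,1]-yc)<.045)&(abs(q[:,0])<.03)&(z>zl-.03)&(z<zl+.08)&grey
        print(n,"z top/bot",np.round(np.percentile(z[m],[1,99]),4))
run(sys.argv[1],float(sys.argv[2]))
E
python3 rel.py side3.npz .1505
```

```text
left face 238 x' pct20/50 [-7.1 -5.6 -3.8] y'  [ 87.8 143.6] slope deg 1.0
left z top/bot [0.0605 0.1578]
right face 345 x' pct20/50 [-6.4 -5.  -3.2] y'  [-143.7  -85.2] slope deg 0.5
right z top/bot [0.0614 0.1575]
held face 185 x' pct20/50 [-10.   -5.6  -3.6] y'  [-30.5  27.6] slope deg -0.9
held tongue 71 x' pct20/50 [-2.5 -1.   0.6] y'  [-22.8  25.2] slope deg -0.1
held z top/bot [0.132  0.2183]
```

Side view: the held holder (crop about 283,160) is upright, its label to the front, between the fitted ones and over the empty bay between the cheeks (235,280 and 330,305). In the top view the arm hides the bay. The held face lies within about 1 mm of the fitted ones in x', and y' is about 2 mm off against ±8 mm of clearance. Going down.

```bash
python3 -m pendant '[0,15,0,-2,0, 0,12,0,0,0, 0,6,0,0,0, 0,4,0,0,0, 0,3,0,0,0, 0,3,0,0,0, 0,0,0,0,0]' 60; python3 plan.py .6068 .1437 .1055 13.8
python3 - <<'E'
from h import *
im,d=viewer.grab_frame("side");np.savez("side4.npz",im=im,d=d)
E
python3 rel.py side4.npz .1085|grep face
```

```text
clock: 8.98
tcp_pos: [0.6064, 0.1455, 0.1222]
orientation: [1.03, 1.314, -1.03]
contact_force: [-0.1, 0.4, -1.4]
grip_width: 0.0091
clock 8.97 p [0.6064 0.1455 0.1222] tool x [-0. -0. -1.] y-yaw 13.81 F [-0.1  0.4 -1.4] w 0.0091 j7 [-0.63  0.54  0.41  1.8  -0.27  0.86  0.14]
shift now mm [16.7  0.   1.8] turn rad 0.0 alt -3.141
shift after turn mm [16.7  0.   1.8]
left face 241 x' pct20/50 [-7.3 -5.7 -3.9] y'  [ 86.8 143.6] slope deg -0.1
right face 341 x' pct20/50 [-6.3 -4.9 -3.2] y'  [-144.2  -84.9] slope deg 0.1
held face 159 x' pct20/50 [-10.3  -6.7  -4.5] y'  [-27.3  30.2] slope deg -0.6
```

```bash
python3 -m pendant '[0,3,0.6,0,0, 0,2,0,0,0, 0,2,0,0,0, 0,2,0,0,0, 0,0,0,0,0]' 60; python3 -m pendant '[0,2,0,0,0, 0,1,0,0,0, 0,0,0,0,0]'; python3 -m pendant '[0,1,0,0,0, 0,1,0,0,0, 0,0,0,0,0]'
```

```text
clock: 9.65
tcp_pos: [0.607, 0.1456, 0.1135]
orientation: [1.03, 1.314, -1.03]
contact_force: [-2.3, -0.4, 4.1]
grip_width: 0.0092
clock: 10.02
tcp_pos: [0.6071, 0.1456, 0.1105]
orientation: [1.03, 1.314, -1.03]
contact_force: [-0.9, -1.0, 6.4]
grip_width: 0.0094
clock: 10.4
tcp_pos: [0.6071, 0.1456, 0.1086]
orientation: [1.03, 1.314, -1.03]
contact_force: [-1.8, -0.4, 6.8]
grip_width: 0.0093
```

```bash
python3 -m pendant '[0,1,0,0,0, 0,1,0,0,0, 0,0,0,0,0]'; python3 -m pendant '[0,0.7,0,0,0, 0,0,0,0,0]'; python3 -m pendant '[0,0.7,0,0,0, 0,0,0,0,0]'
```

```text
clock: 10.78
tcp_pos: [0.6071, 0.1456, 0.1067]
orientation: [1.03, 1.314, -1.03]
contact_force: [-2.9, -0.9, 7.6]
grip_width: 0.0092
clock: 11.02
tcp_pos: [0.6071, 0.1456, 0.1061]
orientation: [1.03, 1.314, -1.03]
contact_force: [-2.3, 0.5, 7.4]
grip_width: 0.009
clock: 11.28
tcp_pos: [0.6071, 0.1456, 0.1055]
orientation: [1.03, 1.314, -1.03]
contact_force: [-2.7, -0.2, 7.8]
grip_width: 0.009
```

```bash
python3 -m pendant '[0,0.7,0,0,0, 0,0,0,0,0]'; python3 -m pendant '[0,0.7,0,0,0, 0,0,0,0,0]';  python3 -m pendant '[0,0.5,0,0,0, 0,0,0,0,0]'
```

```text
clock: 11.52
tcp_pos: [0.6071, 0.1457, 0.1055]
orientation: [1.031, 1.314, -1.029]
contact_force: [-5.5, -0.7, 14.2]
grip_width: 0.0094
clock: 11.78
tcp_pos: [0.6071, 0.1456, 0.1055]
orientation: [1.031, 1.314, -1.029]
contact_force: [-7.6, -1.2, 18.9]
grip_width: 0.0096
clock: 12.02
tcp_pos: [0.6071, 0.1457, 0.1054]
orientation: [1.031, 1.314, -1.029]
contact_force: [-10.0, -1.5, 23.4]
grip_width: 0.0094
```

```bash
python3 -m pendant '[0,-0.3,-0.8,0,0, 0,0,0,0,0, 0,0,0,0,0, 0,0,0,0,0]'
python3 - <<'E'
from h import *
im,d=viewer.grab_frame("side");np.savez("side5.npz",im=im,d=d)
cv2.imwrite("pics/s5.png",cv2.resize(im[140:260,230:380,::-1],None,fx=5,fy=5,interpolation=2))
E
python3 rel.py side5.npz .09
```

```text
clock: 12.52
tcp_pos: [0.6071, 0.1456, 0.1054]
orientation: [1.032, 1.313, -1.028]
contact_force: [-6.6, -1.2, 18.8]
grip_width: 0.0095
left face 239 x' pct20/50 [-7.5 -5.9 -3.7] y'  [ 87.2 144.3] slope deg 0.6
left z top/bot [0.0605 0.1576]
right face 336 x' pct20/50 [-6.6 -5.1 -3.5] y'  [-142.6  -85.4] slope deg -0.3
right z top/bot [0.0609 0.1573]
held face 158 x' pct20/50 [-11.   -6.8  -4. ] y'  [-26.3  29.2] slope deg -0.5
held tongue 129 x' pct20/50 [-10.1  -8.3  -6. ] y'  [-43.4  42.8] slope deg -0.3
held z top/bot [0.0602 0.1562]
```

View pics/s5.png

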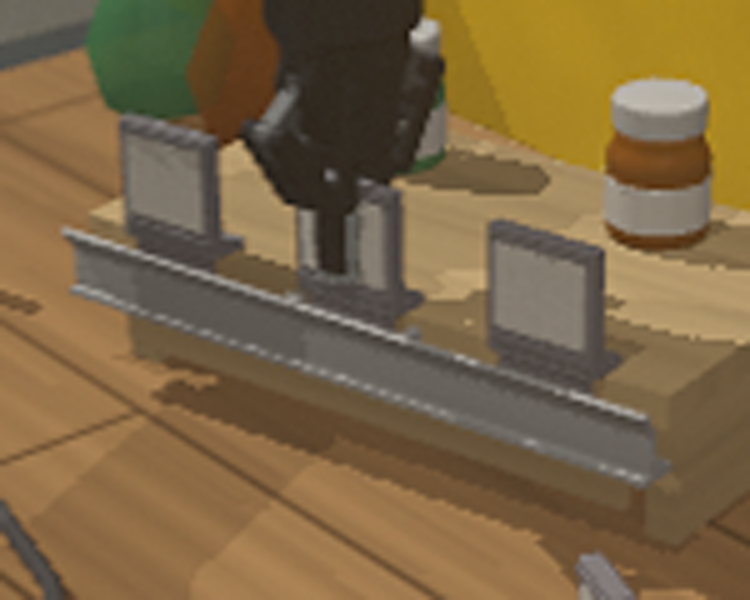

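The view shows the held holder (crop 350,250) in line with and at the same height as its neighbours (168,180 and 545,295), its flange on the board.

```bash
python3 -c "
from bench import r
print(r.get_obs()['contact_force'],r.get_obs()['clock']);r.hand_in()"
```

```text
[-5.25450415 -0.85101758 18.72896373] 12.575
the job is handed in; nothing more can be done
```

I took the wide grey holder from the rack's middle slot and pushed it tongue down into the empty middle bay. The job is handed in at 12.6 s, with the gripper still holding it pressed down at 60 N grip.

- **Seating:** The clip's push rose from about 4 N to 8 N on the way down. The holder then stopped hard at TCP height 0.1055 m, exactly the height worked out for fully home. It is now held there with about 19 N downward.
- **Fit:** In the side view its front face is within about 1 mm of the two fitted holders, and it stands level with them.
- **Checks that fell short:** A sideways force of about 5–7 N remained at the hard stop; it peaked at 10 N and I eased it back. The top camera could not see the bay because the arm was in the way, so the final check rests on the side camera and the forces. I did not look again at the spare holders and the objects on the table after the move, but the arm kept clear of them and the forces showed no sign of contact.

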